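Add a boxed game to the counter rack and close the bookend one notch

TASK

Stand the loose yellow boxed game squarely upright on the rack, in the gap between the two games already there and the orange bookend. Then squeeze in the red spring button, slide the bookend towards the games and stop when the button pops out through the tube's other hole, so the row is held. Feel for the click and do not force the bookend against its lock, and leave the other things on the counter as they are.

Things in the scene. Friction and masses are not known exactly. Their poses are not given: they have to be found in the camera images.
- rack: Counter rack, fixed, 120 (x) x 416 (y) x 140 mm. Origin: on the counter under its middle; y along the rack, x across (+x is the side away from the robot), z up. At the +y end a white end plate, inner face at y = +205 mm. A dark square rail (24 x 30 mm) runs along x = 0, its centre 40 mm above the counter, to a black foot (90 x 14 x 58 mm) at y = -198 mm.
- deck (a point): Centre of the deck's top, 62 mm above the counter, at rack y = +113 mm, x = 0. The deck is two white slats, 120 mm wide over both, from rack y = +15 to +211 mm; the games stand on it.
- bookend: Sliding bookend: aluminium square tube (31 wide in x, 37 high, wall 2.5 mm), captive on the rail with 1 mm of play, an orange plate on its +y end; 0.3 to 0.45 kg. Axes as the rack's. Origin: on the tube's axis, 39 mm above the counter, level with the first hole, where the button starts (rack y = -85 mm). The tube spans y = -90 to +114 mm. Both holes are in its +x wall, 18 (y) x 20 mm.
- plate (a point): Centre of the bookend plate's face towards the games, 114 mm in y and 66 mm in z from the bookend's origin. Plate 100 wide, 5 thick, 80 mm high, lower edge 3 mm over the deck. The tube's other hole is roughly 50 mm to -y of the first (feel for it); sliding the bookend to +y of the rack brings it to the button. A nylon shim makes the tube stiff to slide: 8 to 18 N.
- button (a joint): Red domed spring button on the rail, 16 mm across. 0 = out, 8 mm proud of the tube's +x wall: locks the tube (1 mm play). 0.008 = flush, 0.012 at most. Spring 2 to 5.5 N. Pinched flush, a finger on it, one on the -x wall, a push of 10 to 22 N to +y wedges it under the hole's edge; it stays under the wall, springs out at the next hole if passed at 15 mm/s or less, and blocks: keep under 15 N on it.
- button_tip (a point): Outermost point of the red button's dome, 39 mm above the counter, at rack y = -85 mm, 23.5 mm to +x of the rail's axis when fully out. It moves only in and out (rack x), not along the rack.
- game_box: The loose boxed game, yellow with blue pictures, 110 (x) x 45 (y) x 125 mm high, 0.18 to 0.35 kg, standing upright on the counter to the robot's left. Origin: centre of its underside, z up. It stands in the rack with its 45 mm side along the rack's y; either way round is right.
- row_a: Green boxed game, 110 (x) x 35 (y) x 100 mm high, standing loose on the deck next to the end plate. Origin: centre of its underside.
- row_b: Blue boxed game, 110 (x) x 35 (y) x 100 mm high, standing loose on the deck beside the green one. Origin: centre of its underside. From its free face to the bookend's plate is a gap of about 103 mm at the start, and about 52 mm when the bookend is at the other hole.
- pot: Dark metal pencil pot, 72 mm across, 95 mm high. Bystander. Origin: centre of its underside.
- stapler: Red and black stapler, 40 x 135 x 40 mm. Bystander. Origin: centre of its underside.
- tape: Black tape dispenser, 55 x 130 x 78 mm. Bystander. Origin: centre of its underside.
- notebooks: Stack of three notebooks, 105 x 148 x 40 mm. Bystander. Origin: centre of its underside.
- glue: Small white glue bottle with red cap, 30 mm across, 85 mm high. Bystander. Origin: centre of its underside.
- calculator: Grey desk calculator, 150 x 100 x 16 mm. Bystander. Origin: centre of its underside.
Mind the look-alikes: they are no part of the job. Leave any pink or purple look-alike of the row_a alone.

How it is judged:
On the way, in this order (a step that is already met when the one before it is completed fails the run):
1. the yellow game stands upright on the deck in the gap, let go, with the bookend still locked at its first hole (y of game_box in the frame of rack between 0.03 and 0.135 m and x of game_box in the frame of rack between -0.03 and 0.03 m and z of game_box in the frame of rack between 0.058 and 0.067 m and angle between game_box's own z axis and vertical below 0.1 rad and contact force between the fingers and game_box below 0.2 N and y of bookend in the frame of rack below -0.079 m), for 0.2 s.
2. the button is pressed in and the tube has slid off its first hole (value of joint button above 0.006 m and y of bookend in the frame of rack above -0.07 m), for 0.1 s.
3. the button has popped out through the other hole (y of bookend in the frame of rack between -0.037 and -0.029 m and value of joint button below 0.003 m), for 0.2 s.
At the end, for the whole second after the job is handed in: Button within 3 mm of fully out through the tube's other hole (bookend within 4 mm of that place); yellow game on the deck, upright within 0.1 rad, within 30 mm of the rack's midline, between the row and the bookend; the two other games upright within 0.15 rad; all at rest (all of step 3 and y of game_box in the frame of rack between 0.03 and 0.135 m and x of game_box in the frame of rack between -0.03 and 0.03 m and z of game_box in the frame of rack between 0.058 and 0.067 m and angle between game_box's own z axis and vertical below 0.1 rad and angle between each of row_a, row_b's own z axis and vertical below 0.15 rad and linear speed of each of bookend, game_box below 0.01 m/s); the robot touches nothing.
It fails at once if the bookend is forced against the straight shank of the standing-out button (its lock) with more than 15 N (contact force between bookend and button_c1 above 15 N).
It fails at once if a game already in the rack is tipped over or taken off the deck (angle between any of row_a, row_b's own z axis and vertical above 0.35 rad or z of any of row_a, row_b in the frame of rack above 0.09 m or z of any of row_a, row_b in the frame of rack below 0.05 m).
It fails at once if another thing on the counter is moved more than 30 mm or knocked over (distance of any of pot, stapler, tape, notebooks, glue, calculator from where it was at the start of the episode above 0.03 m or angle between any of pot, stapler, tape, notebooks, glue, calculator's own z axis and vertical above 0.4 rad).
It also fails if it takes over 54 s, if anything falls off the work surface, if the arm or the gripper's body presses on something with over 40 N, if the wrist force passes 120 N, or if a joint passes its speed limit or range.

ROBOT

A 6-joint arm with a two-finger parallel gripper is mounted at the origin on the work surface. World frame = base frame: x ahead of the robot, y to its left, z up, the work surface at z = 0. Lengths are in m, angles in rad, forces in N, time in s.
With the tool pointing down it reaches from about 0.35 to 0.85 m from the base axis. Payload 8.1 kg.
Tool frame: the origin (TCP) lies midway between the tips of the shut fingers; the grasp point (between the pads) lies 19 mm behind it; z points along the fingers, y is the line along which they close (so a half turn about z gives the same grasp; the last joint's range is limited). The gripper opens to 93 mm and grips with 3 to 60 N. Pads are 15 mm wide; open, the fingers measure 128 mm over their backs; the gripper's body (75 mm by 188 mm) begins 65 mm behind the grasp point.
Start: joints at [1.165, 0.13, 1.488, -0, 1.523, -0.085], TCP at [0.189, 0.569, 0.219] pointing down, gripper open.
Joint ranges: [-2.96, 2.96], [-0.89, 2.26], [0.02, 2.5], [-1.34, 4.48], [0, 2.73], [-2.66, 2.66]. Speed limits (rad/s): [2.39, 2.39, 2.79, 3.14, 3.14, 3.14].

INTERFACE

Orientations are given as a rotation vector (axis times angle).
In Python, from plant import read_state, read_camera, camera_model, close_job gives the robot as it stands. The module is installed in compiled form; this text tells all that it offers.
- The arm moves only by the tool carry_out, never from a script. Its argument "moves" is a list of rows, each an object of numbers: "jaw": the finger opening in m, from 0 to 0.093; "dx", "dy", "dz": the shift along the tool's x, y, z in m; "yaw": the turn about the tool's z in rad. In form: [{"jaw": .., "dx": .., "dy": .., "dz": .., "yaw": ..}, ...]. A call has 1 to 8 rows; each row shifts and turns the commanded pose from where the row before left it, along the tool's axes as they then stand; what a row does not reach is not made up. A row lasts 1/8 s, in which the tool goes at most 62.5 mm and 10.7 degrees, less where a joint would pass 70% of its speed; a pose out of reach is approached as far as the arm can. A call is refused whole if a number of a shift passes 0.0625 or a number of a turn 0.188, either way. A call with a gripper value outside its range is refused whole. The fingers move at their own pace and stop on an object; "grip_force" is the grip in N (left out, the last holds). Time passes only in rows, so rows that do not move let the fingers close. It gives the time, the measured TCP pose, the force, the opening and the grip force at its end, in the units of the state.
- read_state(): the state, without advancing time (a new reading comes with each control period).
- read_camera(name): name is "scene" or "side" or "wrist"; returns the picture (400x640x3 uint8, red, green, blue); there is no depth.
- camera_model(name): a dict with "camera_matrix" (3x3 intrinsics, pixels), "k1" (the pictures are not rectified: a ray, as slopes to the right and down, at radius r is drawn at 1 + k1 r^2 times it, then the intrinsics apply), "view" (4x4, takes a point from world to camera coordinates). Camera axes: x right, y up, looking along -z (the intrinsics and any distortion apply to the point x, -y, -z); pixel columns grow to the right and rows downward; lengths in m; the calibration is good to about 2 mm. A picture is of the moment at which its call begins: read the wrist's pose just before it. camera_model takes no time and is no camera call; for the wrist camera it gives the pose at the moment of the call.
- close_job(): hands the job in; it is judged then, once.
The state is a dict: "t": time; "q": joint angles; "dq": joint speeds; "joint_torque": joint torques, N m; "tool_pos": TCP position; "orientation": TCP orientation; "force": force on the tool from outside, world axes, zero at the start; "wrist_torque": the same for the moment, N m; "opening": finger opening in m; "gripper_force": force on a finger pad.
Only numpy, scipy, OpenCV 4.12 (cv2) and the standard library are available. Lean on these libraries where they do the work, as an engineer would, in place of code of your own. Each camera call takes 0.05 s, during which the arm holds its last target. There are 200 camera calls.

## Working session

There is one attempt and no reset: what is moved stays moved. The work goes in short steps, Python scripts to look and compute and a tool call to move; the robot and the scene stay as the last step left them, time stands still between calls to the robot, and variables do not carry over. Pictures are saved under pics/ and viewed, at most 10 in all, crops included, and the job is handed in when it is done.

Besides the shell and the picture viewer there is one more tool, called after "Request:" in YAML: its name, and indented under it one key for each argument. carry_out: Moves the arm, as the interface text tells. Its arguments: {"type":"object","properties":{"moves":{"type":"array","items":{"type":"object","properties":{"jaw":{"type":"number"},"dx":{"type":"number"},"dy":{"type":"number"},"dz":{"type":"number"},"yaw":{"type":"number"}}}},"grip_force":{"type":"number"}},"required":["moves"]}

```bash
mkdir -p pics; cat > h.py <<'E'
import numpy as np, cv2
from plant import *
from scipy.spatial.transform import Rotation as R
def ray(m,u,v):
    K=np.array(m["camera_matrix"]);V=np.array(m["view"])
    d=np.array([(u-K[0,2])/K[0,0],(v-K[1,2])/K[1,1]]);p=d.copy()
    for _ in range(20): p=d/(1+m["k1"]*(p@p))
    D=V[:3,:3].T@np.array([p[0],-p[1],-1]); C=-V[:3,:3].T@V[:3,3]
    return C,D
def onz(m,u,v,z):
    C,D=ray(m,u,v); return C+D*(z-C[2])/D[2]
def proj(m,P):
    K=np.array(m["camera_matrix"]);V=np.array(m["view"])
    c=V[:3,:3]@np.array(P)+V[:3,3]; p=np.array([c[0],-c[1]])/-c[2]
    p=p*(1+m["k1"]*(p@p)); return K[:2,:2]@p+K[:2,2]
def save(n,f):
    s=read_state();m=camera_model(n);im=read_camera(n);cv2.imwrite(f"pics/{f}.png",im[:,:,::-1]);np.save(f"pics/{f}.npy",im);np.save(f"pics/{f}_m.npy",m,allow_pickle=True);return im,m
E
python3 - <<'E'
from h import *
a,m=save("scene","s0");b,n=save("side","d0")
cv2.imwrite("pics/both.png",cv2.resize(np.vstack([a,b])[:,:,::-1],(480,600)))
for k in (m,n): print(np.round(-np.array(k["view"])[:3,:3].T@np.array(k["view"])[:3,3],3),k["camera_matrix"],k["k1"])
print(read_state())
E
```

```text
[ 1.014 -0.626  0.83 ] [[401.94376213   0.         315.59574049]
 [  0.         401.94376213 197.79205271]
 [  0.           0.           1.        ]] -0.08068210425383235
[0.5   0.801 0.743] [[380.97469618   0.         325.01400801]
 [  0.         380.97469618 197.60896268]
 [  0.           0.           1.        ]] -0.06223144593854393
{'t': 0.1, 'q': array([ 1.16463905e+00,  1.31061509e-01,  1.48915120e+00,  8.40207799e-06,
        1.52300667e+00, -8.54018837e-02]), 'dq': array([ 0.00123957, -0.00331225, -0.00281762, -0.00080001,  0.0009271 ,
       -0.00065273]), 'joint_torque': array([ 1.39956959e-03, -5.61339927e+01, -4.93099809e+01,  7.70301372e-02,
        2.89833045e-02, -4.02786941e-05]), 'tool_pos': array([0.18894659, 0.5689403 , 0.2177173 ]), 'orientation': array([-5.01620252e-01, -3.10087689e+00,  2.47495048e-03]), 'force': array([-0.18783217, -0.38364382,  0.41016968]), 'wrist_torque': array([ 0.01103467, -0.0085447 , -0.0199605 ]), 'gripper_force': 0.0, 'opening': 0.09288464469462095}
```

View pics/s0.png

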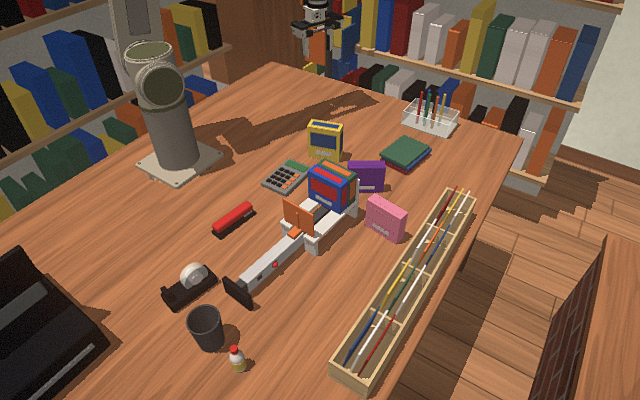

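View pics/d0.png

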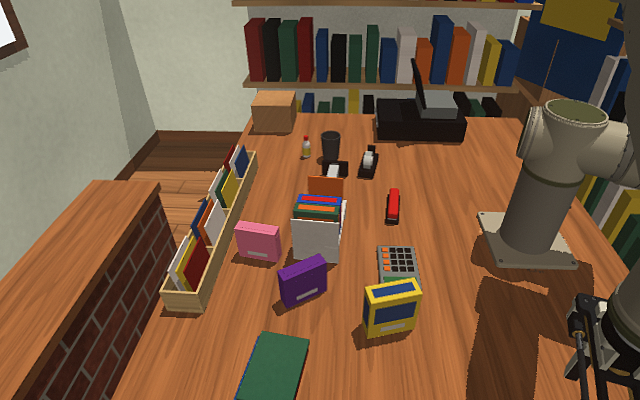

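Candidates for the yellow game: the yellow box with blue pictures at scene (325,140) / side (392,307). Not it: the purple box at (366,177), the pink box at (386,218), and the shelf books. The red button is at (275,264); the stapler at (233,218) and the glue cap at (235,350) are also red. I choose the yellow box at (325,140) and check it in a close crop.

```bash
python3 - <<'E'
from h import *
a=np.load("pics/s0.npy")[110:310,210:410];b=np.load("pics/d0.npy")[165:345,275:435]
A=cv2.resize(a,(450,450),interpolation=2);B=cv2.resize(b,None,fx=2.1,fy=2.1,interpolation=2)
B=cv2.copyMakeBorder(B,0,450-B.shape[0],0,0,0)
cv2.imwrite("pics/c0.png",np.hstack([A,B])[:,:,::-1])
E
```

```text
(no output)
```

View pics/c0.png

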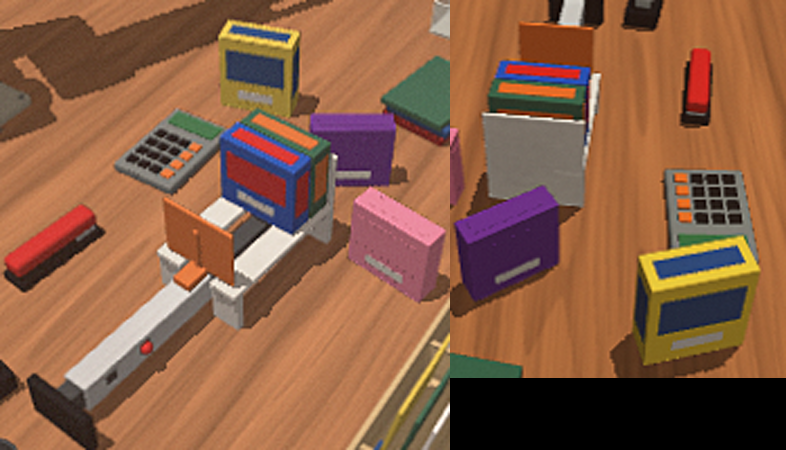

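The yellow box with blue pictures is confirmed. The crop also shows the rack, the button and the other hole, a dark square on the foot side of the button. Next I measure.

```bash
python3 - <<'E'
from h import *
def L(f): return np.load(f"pics/{f}.npy"),np.load(f"pics/{f}_m.npy",allow_pickle=True).item()
a,m=L("s0");b,n=L("d0")
def mask(im,lo,hi,roi):
    h=cv2.cvtColor(im,cv2.COLOR_RGB2HSV);k=cv2.inRange(h,lo,hi);z=np.zeros_like(k);x0,y0,x1,y1=roi;z[y0:y1,x0:x1]=k[y0:y1,x0:x1]
    N,l,s,c=cv2.connectedComponentsWithStats(z);i=1+np.argmax(s[1:,4]);return (l==i).astype(np.uint8),c[i],s[i]
def poly(k,nv):
    c=max(cv2.findContours(k,0,2)[0],key=cv2.contourArea);return cv2.approxPolyN(c,nv,ensure_convex=True)[0]
for nm,im,mm,roi in(("sc",a,m,(295,105,350,170)),("sd",b,n,(350,265,430,350))):
    k,c,s=mask(im,(22,110,70),(34,255,255),roi);P=poly(k,6)
    print(nm,"yellow",s);[print(p,np.round(onz(mm,*p,.125),3),np.round(onz(mm,*p,0),3)) for p in P]
k,c,s=mask(a,(0,150,80),(6,255,255),(265,255,285,275));print("button",c,s,onz(m,*c,.039))
for nm,im,mm,roi in(("sc",a,m,(275,190,320,245)),("sd",b,n,(300,170,350,195))):
    k,c,s=mask(im,(7,150,60),(16,255,255),roi);P=poly(k,4)
    print(nm,"orange",s);[print(p,np.round(onz(mm,*p,.145),3),np.round(onz(mm,*p,0.065),3)) for p in P]
k,c,s=mask(b,(0,0,140),(180,50,255),(285,210,350,270));P=poly(k,4);print("end",s);[print(p,np.round(onz(n,*p,.140),3)) for p in P]
E
```

```text
sc yellow [307 119  36  43 557]
[342 124] [0.447 0.326 0.125] [0.347 0.495 0.   ]
[341 155] [0.532 0.184 0.125] [ 0.447  0.327 -0.   ]
[338 161] [0.54  0.155 0.125] [ 0.456  0.293 -0.   ]
[308 156] [0.455 0.127 0.125] [0.356 0.26  0.   ]
[307 126] [0.36  0.255 0.125] [0.244 0.411 0.   ]
[312 118] [0.346 0.303 0.125] [0.227 0.468 0.   ]
sd yellow [ 363  277   59   62 1556]
[422 292] [0.344 0.3   0.125] [0.312 0.198 0.   ]
[413 329] [0.372 0.387 0.125] [0.346 0.303 0.   ]
[367 338] [0.457 0.41  0.125] [0.448 0.331 0.   ]
[363 325] [0.464 0.383 0.125] [0.456 0.298 0.   ]
[365 286] [0.459 0.29  0.125] [0.45  0.186 0.   ]
[414 277] [0.356 0.261 0.125] [0.326 0.151 0.   ]
button [274.91304348 263.95652174] [273 261   5   6  23] [ 0.57353414 -0.18513911  0.039     ]
sc orange [282 190  32  49 815]
[318 235] [ 0.662 -0.125  0.145] [ 0.621 -0.066  0.065]
[288 239] [ 0.613 -0.172  0.145] [ 0.566 -0.119  0.065]
[281 198] [ 0.515 -0.074  0.145] [ 0.457 -0.009  0.065]
[307 190] [ 0.552 -0.013  0.145] [0.498 0.058 0.065]
sd orange [ 300  170   50   25 1058]
[349 170] [ 0.499 -0.11   0.145] [ 0.499 -0.232  0.065]
[349 194] [0.497 0.004 0.145] [ 0.497 -0.103  0.065]
[300 194] [0.625 0.011 0.145] [ 0.642 -0.095  0.065]
[300 170] [ 0.638 -0.103  0.145] [ 0.657 -0.224  0.065]
end [291 219  48   5  67]
[301 219] [0.612 0.105 0.14 ]
[337 222] [0.524 0.111 0.14 ]
[339 224] [0.519 0.118 0.14 ]
[285 219] [0.65  0.107 0.14 ]
```

```bash
python3 - <<'E'
from h import *
L=lambda f:np.load(f"pics/{f}_m.npy",allow_pickle=True).item()
m=L("s0");n=L("d0")
for t,mm,u,v,z in[("pTL",m,282.5,198,.145),("pTR",m,314.4,214,.145),("pBR",m,313.6,236,.065),("sTL",n,308,176.4,.145),("sTR",n,343.6,178.8,.145),("eL",n,291,219.5,.14),("eR",n,339.8,223,.14),("btn",m,274.9,264,.039)]:
    print(t,np.round(onz(mm,u,v,z),4))
E
```

```text
pTL [ 0.5184 -0.0719  0.145 ]
pTR [ 0.6171 -0.0738  0.145 ]
pBR [ 0.6138 -0.0751  0.065 ]
sTL [ 0.6123 -0.0716  0.145 ]
sTR [ 0.513  -0.0649  0.145 ]
eL [0.6356 0.1078 0.14  ]
eR [0.517  0.1142 0.14  ]
btn [ 0.5736 -0.1853  0.039 ]
```

```bash
cat >> h.py <<'E'
def go(x,y,z,ang):
    s=read_state();r=R.from_rotvec(s["orientation"]);M=r.as_matrix()
    a=np.arctan2(M[1,1],M[0,1]);d=(a-ang+np.pi/2)%np.pi-np.pi/2
    M2=(r*R.from_euler('z',d)).as_matrix();D=M2.T@(np.array([x,y,z])-s["tool_pos"])
    print("yaw",round(d,4),"then d",np.round(D,4),"pos",np.round(s["tool_pos"],4),"yang",round(a,4),"tilt",np.round(M[:2,2],4),"F",np.round(s["force"],1),"op",round(s["opening"],4),"q6",round(s["q"][5],2),"t",s["t"])
E
python3 -c "
from h import *
go(.402,.295,.2,np.pi/2+.27)"
```

```text
yaw -0.5908 then d [-0.1323 -0.3208  0.018 ] pos [0.1889 0.5689 0.2177] yang 1.25 tilt [-0.0007 -0.0015] F [-0.2 -0.4  0.4] op 0.0929 q6 -0.09 t 0.1
```

Request:
carry_out:
  moves:
    - {"yaw":-0.148}
    - {"yaw":-0.148}
    - {"yaw":-0.148}
    - {"yaw":-0.147}
    - {"dx":-0.019,"dy":-0.046}
    - {"dx":-0.019,"dy":-0.046}
    - {"dx":-0.019,"dy":-0.046}
    - {"dx":-0.019,"dy":-0.046}

```text
invalid input at $.moves[0]: expected keys jaw, dx, dy, dz, yaw
```

Request:
carry_out:
  moves:
    - {"dx":-0.019,"dy":-0.046}
    - {"dx":-0.019,"dy":-0.046}
    - {"dx":-0.018,"dy":-0.045}
    - {"dz":0.0}
    - {"dz":0}

```text
invalid input at $.moves[0]: expected keys jaw, dx, dy, dz, yaw
```

```bash
python3 - <<'E'
from h import *
go(.402,.295,.084,np.pi/2+.27)
im,m=save("wrist","w1")
for p in [(-.055,-.0225),(.055,-.0225),(.055,.0225),(-.055,.0225)]:
    c,s=np.cos(.27),np.sin(.27);P=(.402+c*p[0]-s*p[1],.295+s*p[0]+c*p[1],.125)
    print(np.round(proj(m,P),1))
E
```

```text
yaw -0.5908 then d [-0.1324 -0.3207  0.134 ] pos [0.1889 0.5689 0.2177] yang 1.25 tilt [-0.0007 -0.0015] F [-0.2 -0.4  0.4] op 0.0929 q6 -0.09 t 0.1
[104.9 419.6]
[170.6 478.1]
[198.  466.1]
[132. 405.]
```

View pics/w1.png

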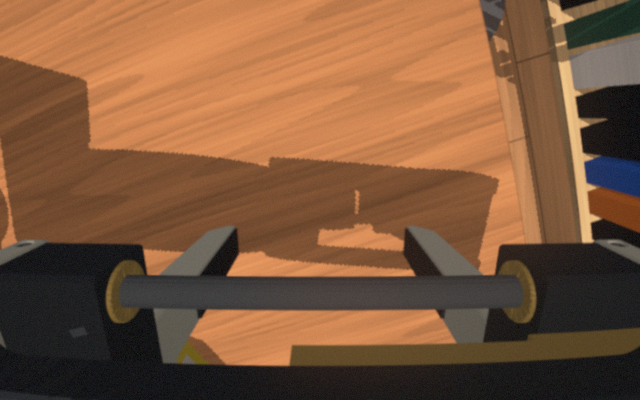

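The move was refused because every row needs all its keys, so the wrist picture shows only bare table and the fingers from the start pose. I resend it with full rows.

Request:
carry_out:
  moves:
    - {"jaw":0.093,"dx":0,"dy":0,"dz":0,"yaw":-0.148}
    - {"jaw":0.093,"dx":0,"dy":0,"dz":0,"yaw":-0.148}
    - {"jaw":0.093,"dx":0,"dy":0,"dz":0,"yaw":-0.148}
    - {"jaw":0.093,"dx":0,"dy":0,"dz":0,"yaw":-0.147}
    - {"jaw":0.093,"dx":-0.019,"dy":-0.046,"dz":0,"yaw":0}
    - {"jaw":0.093,"dx":-0.019,"dy":-0.046,"dz":0,"yaw":0}
    - {"jaw":0.093,"dx":-0.019,"dy":-0.046,"dz":0,"yaw":0}
    - {"jaw":0.093,"dx":-0.019,"dy":-0.046,"dz":0,"yaw":0}

```text
t: 1.15
tool_pos: [0.3121, 0.4109, 0.2184]
orientation: [0.424, -3.113, 0.0]
force: [-0.2, 1.2, 0.9]
opening: 0.0925
gripper_force: 0.0
```

Request:
carry_out:
  moves:
    - {"jaw":0.093,"dx":-0.019,"dy":-0.046,"dz":0,"yaw":0}
    - {"jaw":0.093,"dx":-0.019,"dy":-0.046,"dz":0,"yaw":0}
    - {"jaw":0.093,"dx":-0.018,"dy":-0.045,"dz":0,"yaw":0}
    - {"jaw":0.093,"dx":0,"dy":0,"dz":0,"yaw":0}
    - {"jaw":0.093,"dx":0,"dy":0,"dz":0,"yaw":0}

```text
t: 1.78
tool_pos: [0.4018, 0.2955, 0.2184]
orientation: [0.422, -3.112, -0.001]
force: [0.0, -0.6, -0.6]
opening: 0.0928
gripper_force: 0.0
```

```bash
python3 - <<'E'
from h import *
go(.402,.295,.084,np.pi/2+.27)
im,m=save("wrist","w2")
for p in [(-.055,-.0225),(.055,-.0225),(.055,.0225),(-.055,.0225)]:
    c,s=np.cos(.27),np.sin(.27);P=(.402+c*p[0]-s*p[1],.295+s*p[0]+c*p[1],.125)
    print(np.round(proj(m,P),1))
E
```

```text
yaw -0.0005 then d [-0.0002 -0.0006  0.1344] pos [0.4018 0.2955 0.2184] yang 1.8403 tilt [-0.0007  0.0002] F [ 0.  -0.6 -0.6] op 0.0928 q6 -1.31 t 1.775
[291.8 133.7]
[294.6 259.6]
[345.2 259.6]
[347.7 133.7]
```

View pics/w2.png

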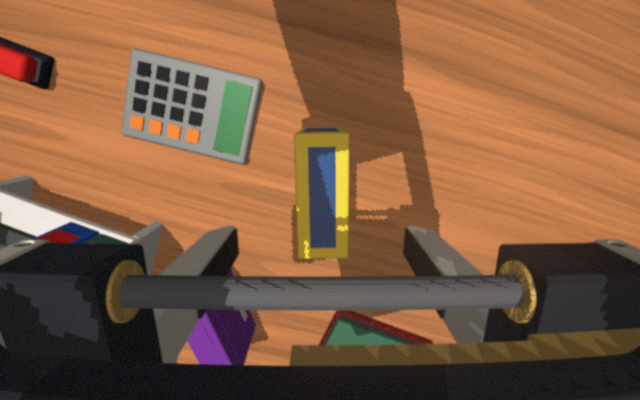

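The box top spans pixels (296–350, 131–258), within 3 px of the prediction, so the grasp is aligned.

Request:
carry_out:
  grip_force: 25
  moves:
    - {"jaw":0.093,"dx":0,"dy":0,"dz":0.05,"yaw":0}
    - {"jaw":0.093,"dx":0,"dy":0,"dz":0.05,"yaw":0}
    - {"jaw":0.093,"dx":0,"dy":0,"dz":0.034,"yaw":0}
    - {"jaw":0.093,"dx":0,"dy":0,"dz":0,"yaw":0}
    - {"jaw":0.04,"dx":0,"dy":0,"dz":0,"yaw":0}
    - {"jaw":0.04,"dx":0,"dy":0,"dz":0,"yaw":0}
    - {"jaw":0.04,"dx":0,"dy":0,"dz":0,"yaw":0}
    - {"jaw":0.04,"dx":0,"dy":0,"dz":0,"yaw":0}

```text
t: 2.82
tool_pos: [0.4025, 0.2955, 0.0854]
orientation: [-0.423, 3.112, 0.001]
force: [-0.5, -0.3, -0.1]
opening: 0.0573
gripper_force: 0.0
```

Request:
carry_out:
  moves:
    - {"jaw":0.04,"dx":0,"dy":0,"dz":0,"yaw":0}
    - {"jaw":0.04,"dx":0,"dy":0,"dz":-0.02,"yaw":0}
    - {"jaw":0.04,"dx":0,"dy":0,"dz":-0.03,"yaw":0}
    - {"jaw":0.04,"dx":0,"dy":0,"dz":-0.04,"yaw":0}
    - {"jaw":0.04,"dx":0,"dy":0,"dz":-0.04,"yaw":0}
    - {"jaw":0.04,"dx":0,"dy":0,"dz":-0.03,"yaw":0}
    - {"jaw":0.04,"dx":0,"dy":0,"dz":-0.02,"yaw":0}
    - {"jaw":0.04,"dx":0,"dy":0,"dz":0,"yaw":0}

```text
t: 3.82
tool_pos: [0.4027, 0.2956, 0.2658]
orientation: [-0.423, 3.111, 0.001]
force: [0.6, 0.3, -2.6]
opening: 0.0451
gripper_force: 24.9
```

```bash
python3 - <<'E'
from h import *
go(.568,-.015,.27,np.pi/2-.065)
E
```

```text
yaw 0.3351 then d [-0.1851 -0.2992 -0.0043] pos [0.4027 0.2956 0.2658] yang 1.8409 tilt [0.002  0.0011] F [ 0.6  0.3 -2.6] op 0.0451 q6 -1.31 t 3.825
```

Request:
carry_out:
  moves:
    - {"jaw":0.04,"dx":0,"dy":0,"dz":-0.035,"yaw":0}
    - {"jaw":0.04,"dx":0,"dy":0,"dz":0,"yaw":0.112}
    - {"jaw":0.04,"dx":0,"dy":0,"dz":0,"yaw":0.112}
    - {"jaw":0.04,"dx":0,"dy":0,"dz":0,"yaw":0.111}
    - {"jaw":0.04,"dx":-0.015,"dy":-0.025,"dz":0,"yaw":0}
    - {"jaw":0.04,"dx":-0.025,"dy":-0.04,"dz":0,"yaw":0}
    - {"jaw":0.04,"dx":-0.025,"dy":-0.04,"dz":0,"yaw":0}
    - {"jaw":0.04,"dx":-0.025,"dy":-0.04,"dz":0,"yaw":0}

```text
t: 4.82
tool_pos: [0.4823, 0.1434, 0.2973]
orientation: [-0.101, -3.137, 0.001]
force: [0.9, 0.3, -1.9]
opening: 0.0452
gripper_force: 24.9
```

Request:
carry_out:
  moves:
    - {"jaw":0.04,"dx":-0.025,"dy":-0.04,"dz":0,"yaw":0}
    - {"jaw":0.04,"dx":-0.025,"dy":-0.04,"dz":0,"yaw":0}
    - {"jaw":0.04,"dx":-0.025,"dy":-0.04,"dz":0,"yaw":0}
    - {"jaw":0.04,"dx":-0.02,"dy":-0.034,"dz":0,"yaw":0}
    - {"jaw":0.04,"dx":0,"dy":0,"dz":0,"yaw":0}
    - {"jaw":0.04,"dx":0,"dy":0,"dz":0,"yaw":0}

```text
t: 5.58
tool_pos: [0.5666, -0.0147, 0.2978]
orientation: [-0.102, -3.137, -0.001]
force: [0.3, 0.0, -2.2]
opening: 0.0443
gripper_force: 25.0
```

```bash
python3 - <<'E'
from h import *
go(.568,-.015,.27,np.pi/2-.065)
a,m=save("wrist","w3");b,n=save("side","d3");c,_=save("scene","s3")
B=cv2.resize(b[60:240,260:420],(356,400));C=cv2.resize(c[90:290,230:400],(340,400),interpolation=2)
cv2.imwrite("pics/v3.png",np.vstack([np.hstack([C,B]),cv2.resize(a,(696,435))[230-230:200]])[:,:,::-1])
E
```

```text
yaw -0.0002 then d [-0.0015 -0.0002  0.0278] pos [ 0.5666 -0.0147  0.2978] yang 1.5056 tilt [-0.0029  0.0008] F [ 0.3  0.  -2.2] op 0.0443 q6 -1.62 t 5.575
```

View pics/v3.png

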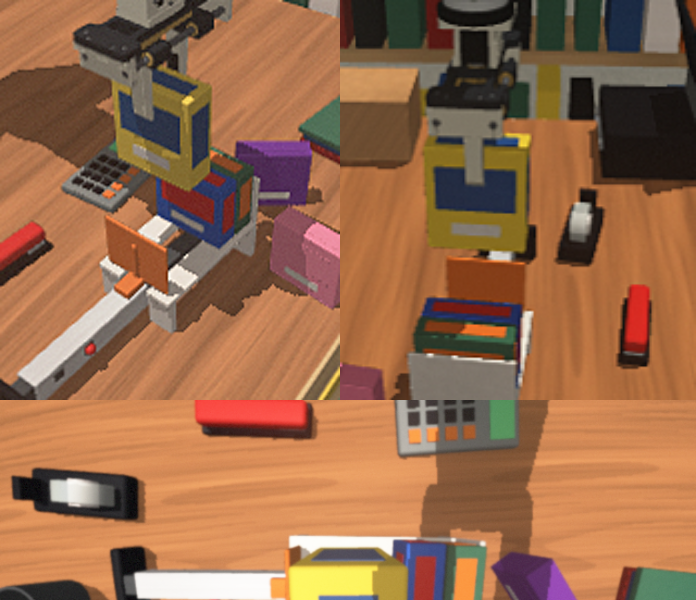

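The box is held upright above the gap, and the tube in the wrist view runs level with it. Now I refine the rack direction from the wrist view and the box's bottom height from the side view.

```bash
python3 - <<'E'
from h import *
L=lambda f:(np.load(f"pics/{f}.npy"),np.load(f"pics/{f}_m.npy",allow_pickle=True).item())
a,m=L("w3");n=L("d3")[1]
h=cv2.cvtColor(a,cv2.COLOR_RGB2HSV);P=[]
for u in range(140,245,5):
    w=np.where((h[140:200,u,1]<50)&(h[140:200,u,2]>140))[0]
    if len(w):P.append(onz(m,u,140+w[0]-.5,.0575)[:2])
P=np.array(P);k=np.polyfit(P[:,1],P[:,0],1);print("tube -x edge: x at y=-.097",np.polyval(k,-.097),"slope",k[0],"res",np.std(P[:,0]-np.polyval(k,P[:,1])),P[[0,-1]])
# blue row_b left edge
E=[]
for v in range(150,230,4):
    w=np.where((h[v,340:430,0]>105)&(h[v,340:430,0]<125)&(h[v,340:430,1]>120))[0]
    if len(w):E.append((340+w[0],v))
print(E[::3]);print("row_b edge",[np.round(onz(m,u-.5,v,.162)[:2],4) for u,v in E[1::4]])
# orange plate top corner
w=np.argwhere((h[...,0]>6)&(h[...,0]<17)&(h[...,1]>170));w=w[(w[:,1]>255)&(w[:,1]<300)&(w[:,0]>120)&(w[:,0]<230)];print("orange",w.min(0),w.max(0))
for c in [(266,138),(266,180),(266,220)]:print(onz(m,*c,.145))
for u,v in [(300.4,171.2),(345,170.5)]:
    C,D=ray(n,u,v);print("bottom",C+D*(.008-C[1])/D[1])
E
```

```text
tube -x edge: x at y=-.097 0.5426365168341877 slope 0.061326874919194876 res 0.0004651451274598024 [[ 0.53299159 -0.24934355]
 [ 0.54115796 -0.11705689]]
[(np.int64(373), 150), (np.int64(376), 162), (np.int64(376), 174), (np.int64(340), 186), (np.int64(340), 198), (np.int64(375), 210), (np.int64(340), 222)]
row_b edge [array([0.5361, 0.0393]), array([0.5515, 0.0389]), array([0.565 , 0.0036]), array([0.5811, 0.0028]), array([0.5998, 0.0358])]
orange [136 256] [226 274]
[ 0.51532819 -0.06591966  0.145     ]
[ 0.55760997 -0.07035131  0.145     ]
[ 0.60043542 -0.07495896  0.145     ]
bottom [0.62071769 0.008      0.21465841]
bottom [0.5089353 0.008     0.2204622]
```

Request:
carry_out:
  moves:
    - {"jaw":0.04,"dx":0.002,"dy":0,"dz":0.025,"yaw":0}
    - {"jaw":0.04,"dx":0,"dy":0,"dz":0.025,"yaw":0}
    - {"jaw":0.04,"dx":0,"dy":0,"dz":0.025,"yaw":0}
    - {"jaw":0.04,"dx":0,"dy":0,"dz":0.025,"yaw":0}
    - {"jaw":0.04,"dx":0,"dy":0,"dz":0.02,"yaw":0}
    - {"jaw":0.04,"dx":0,"dy":0,"dz":0.018,"yaw":0}
    - {"jaw":0.04,"dx":0,"dy":0,"dz":0,"yaw":0}
    - {"jaw":0.04,"dx":0,"dy":0,"dz":0,"yaw":0}

```text
t: 6.72
tool_pos: [0.5658, -0.0149, 0.1625]
orientation: [0.102, 3.139, -0.0]
force: [0.2, -0.5, -2.0]
opening: 0.045
gripper_force: 25.0
```

Request:
carry_out:
  moves:
    - {"jaw":0.04,"dx":0,"dy":0,"dz":0.003,"yaw":0}
    - {"jaw":0.04,"dx":0,"dy":0,"dz":0.003,"yaw":0}
    - {"jaw":0.04,"dx":0,"dy":0,"dz":0.002,"yaw":0}
    - {"jaw":0.04,"dx":0,"dy":0,"dz":0,"yaw":0}

```text
t: 7.22
tool_pos: [0.5652, -0.0149, 0.1534]
orientation: [-0.102, -3.139, -0.0]
force: [-0.8, 0.6, -1.2]
opening: 0.0444
gripper_force: 25.0
```

Request:
carry_out:
  moves:
    - {"jaw":0.04,"dx":0,"dy":0,"dz":0.002,"yaw":0}
    - {"jaw":0.04,"dx":0,"dy":0,"dz":0.001,"yaw":0}
    - {"jaw":0.04,"dx":0,"dy":0,"dz":0,"yaw":0}

```text
t: 7.6
tool_pos: [0.5653, -0.0149, 0.1505]
orientation: [-0.102, -3.14, -0.0]
force: [-0.2, -1.0, -1.5]
opening: 0.0446
gripper_force: 25.0
```

Request:
carry_out:
  moves:
    - {"jaw":0.04,"dx":0,"dy":0,"dz":0.002,"yaw":0}
    - {"jaw":0.04,"dx":0,"dy":0,"dz":0,"yaw":0}

```text
t: 7.85
tool_pos: [0.5653, -0.0149, 0.1485]
orientation: [-0.102, -3.14, -0.0]
force: [-0.1, -0.1, -1.9]
opening: 0.0449
gripper_force: 25.0
```

Request:
carry_out:
  moves:
    - {"jaw":0.04,"dx":0,"dy":0,"dz":0.001,"yaw":0}
    - {"jaw":0.04,"dx":0,"dy":0,"dz":0,"yaw":0}

```text
t: 8.1
tool_pos: [0.5656, -0.0149, 0.1482]
orientation: [0.102, 3.139, -0.0]
force: [-0.2, 0.3, 2.8]
opening: 0.0448
gripper_force: 25.0
```

Request:
carry_out:
  moves:
    - {"jaw":0.058,"dx":0,"dy":0,"dz":0,"yaw":0}
    - {"jaw":0.058,"dx":0,"dy":0,"dz":0,"yaw":0}
    - {"jaw":0.058,"dx":0,"dy":0,"dz":0,"yaw":0}
    - {"jaw":0.058,"dx":0,"dy":0,"dz":-0.02,"yaw":0}
    - {"jaw":0.058,"dx":0,"dy":0,"dz":-0.04,"yaw":0}
    - {"jaw":0.058,"dx":0,"dy":0,"dz":-0.05,"yaw":0}
    - {"jaw":0.058,"dx":0,"dy":0,"dz":-0.04,"yaw":0}
    - {"jaw":0.06,"dx":0,"dy":0,"dz":0,"yaw":0}

```text
t: 9.1
tool_pos: [0.5674, -0.0152, 0.3041]
orientation: [0.101, 3.131, -0.001]
force: [0.2, 0.3, -0.3]
opening: 0.0596
gripper_force: 0.0
```

```bash
python3 - <<'E'
from h import *
go(.568,-.015,.27,.0)
a,m=save("wrist","w4");b,n=save("side","d4");c,_=save("scene","s4")
B=cv2.resize(b[100:280,260:420],(356,400));C=cv2.resize(c[120:290,230:400],(400,400),interpolation=2)
cv2.imwrite("pics/v4.png",np.vstack([np.hstack([C,B]),cv2.resize(a[50:250],(756,236))])[:,:,::-1][:600])
E
```

```text
yaw 1.506 then d [0.0002 0.0002 0.0341] pos [ 0.5674 -0.0152  0.3041] yang 1.506 tilt [ 0.0093 -0.0011] F [ 0.2  0.3 -0.3] op 0.0596 q6 -1.62 t 9.1
```

View pics/v4.png

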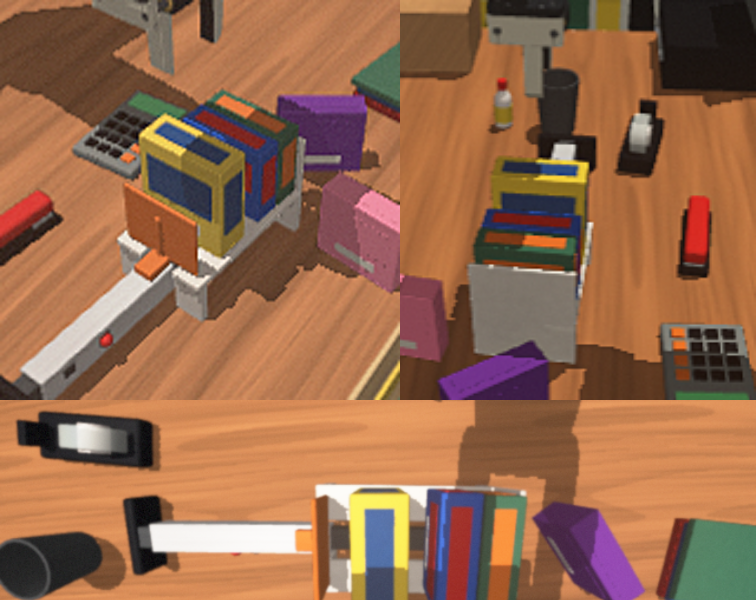

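The yellow game stands upright in the gap, between the blue game and the orange plate, with the bookend still locked. Next I locate the button in the wrist view, at about (200,180).

```bash
python3 - <<'E'
from h import *
L=lambda f:(np.load(f"pics/{f}.npy"),np.load(f"pics/{f}_m.npy",allow_pickle=True).item())
a,m=L("w4");h=cv2.cvtColor(a,cv2.COLOR_RGB2HSV)
k=cv2.inRange(h,(0,120,60),(6,255,255))|cv2.inRange(h,(174,120,60),(180,255,255));k[:165]=0;k[200:]=0;k[:,:150]=0;k[:,240:]=0
w=np.argwhere(k);print(w.min(0),w.max(0),w.mean(0),onz(m,w[:,1].mean(),w[:,0].max()+.5,.039))
P=[];Q=[]
for u in range(140,255,5):
    v=np.where((h[140:200,u,1]<50)&(h[140:200,u,2]>140))[0]
    if len(v):P.append(onz(m,u,140+v[0]-.5,.0575)[:2]);Q.append(onz(m,u,140+v[-1]+.5,.0575)[:2])
P,Q=map(np.array,(P,Q))
for Z in(P,Q):print(np.polyfit(Z[:,1]+.183,Z[:,0],1))
go(.554,-.183,.12,-.061)
E
```

```text
[180 196] [181 202] [180.3 199. ] [ 0.57873159 -0.18671964  0.039     ]
[0.06528284 0.53713205]
[0.07616904 0.57102176]
yaw 1.567 then d [-0.1685 -0.0008  0.1774] pos [ 0.5651 -0.0149  0.2975] yang 1.506 tilt [-0.0004  0.    ] F [-0.1 -0.9  0.1] op 0.0601 q6 -1.62 t 9.25
```

Request:
carry_out:
  moves:
    - {"jaw":0.06,"dx":0,"dy":0,"dz":0,"yaw":0.174}
    - {"jaw":0.06,"dx":0,"dy":0,"dz":0,"yaw":0.174}
    - {"jaw":0.06,"dx":0,"dy":0,"dz":0,"yaw":0.174}
    - {"jaw":0.06,"dx":0,"dy":0,"dz":0,"yaw":0.174}
    - {"jaw":0.093,"dx":0,"dy":0,"dz":0,"yaw":0.174}
    - {"jaw":0.093,"dx":0,"dy":0,"dz":0,"yaw":0.174}
    - {"jaw":0.093,"dx":0,"dy":0,"dz":0,"yaw":0.174}
    - {"jaw":0.093,"dx":0,"dy":0,"dz":0,"yaw":0.174}

```text
t: 10.25
tool_pos: [0.5644, -0.0148, 0.2958]
orientation: [-2.096, -2.336, 0.003]
force: [-1.1, 0.2, -0.1]
opening: 0.0918
gripper_force: 0.0
```

Request:
carry_out:
  moves:
    - {"jaw":0.093,"dx":0,"dy":0,"dz":0,"yaw":0.174}
    - {"jaw":0.093,"dx":-0.04,"dy":0,"dz":0,"yaw":0}
    - {"jaw":0.093,"dx":-0.045,"dy":0,"dz":0,"yaw":0}
    - {"jaw":0.093,"dx":-0.045,"dy":0,"dz":0,"yaw":0}
    - {"jaw":0.093,"dx":-0.04,"dy":0,"dz":0.05,"yaw":0}
    - {"jaw":0.093,"dx":0,"dy":0,"dz":0.06,"yaw":0}
    - {"jaw":0.093,"dx":0,"dy":0,"dz":0.04,"yaw":0}
    - {"jaw":0.093,"dx":0,"dy":0,"dz":0,"yaw":0}

```text
t: 11.25
tool_pos: [0.5512, -0.1822, 0.1431]
orientation: [-2.28, -2.147, 0.007]
force: [-1.0, 0.2, 1.1]
opening: 0.0928
gripper_force: 0.0
```

```bash
python3 - <<'E'
from h import *
go(.554,-.185,.021,-.063)
a,m=save("wrist","w5")
print(proj(m,(.554,-.185,.0575)),proj(m,(.5775,-.185,.039)))
cv2.imwrite("pics/v5.png",a[:,:,::-1])
E
```

```text
yaw 0.0027 then d [-0.0031  0.0042  0.1221] pos [ 0.5512 -0.1822  0.1431] yang -0.0603 tilt [-0.0099  0.0043] F [-1.   0.2  1.1] op 0.0928 q6 -0.35 t 11.25
[326.44643828 203.99908188] [353.04454984 196.84275075]
```

View pics/v5.png

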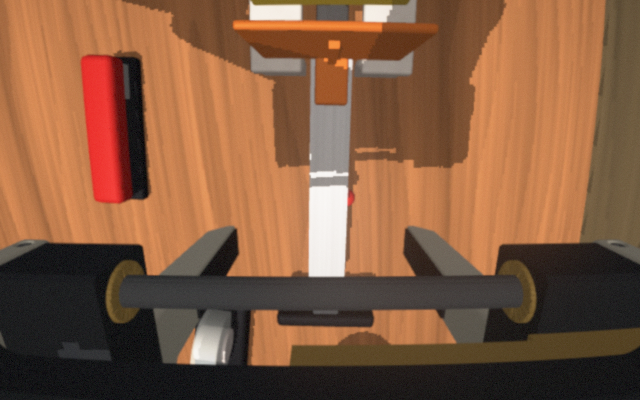

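The button is at (351,198), against a prediction of (353,197). The tube is centred at about u = 328 and the jaws straddle it. I go down.

Request:
carry_out:
  grip_force: 12
  moves:
    - {"jaw":0.093,"dx":-0.003,"dy":0.004,"dz":0.03,"yaw":-0.002}
    - {"jaw":0.093,"dx":0,"dy":0,"dz":0.035,"yaw":0}
    - {"jaw":0.093,"dx":0,"dy":0,"dz":0.03,"yaw":0}
    - {"jaw":0.093,"dx":0,"dy":0,"dz":0.02,"yaw":0}
    - {"jaw":0.093,"dx":0,"dy":0,"dz":0,"yaw":0}
    - {"jaw":0.06,"dx":0,"dy":0,"dz":0,"yaw":0}
    - {"jaw":0.06,"dx":0,"dy":0,"dz":0,"yaw":0}
    - {"jaw":0.06,"dx":0,"dy":0,"dz":0,"yaw":0}

```text
t: 12.3
tool_pos: [0.5597, -0.1872, 0.0349]
orientation: [2.284, 2.155, 0.001]
force: [0.7, 0.7, -0.1]
opening: 0.0676
gripper_force: 0.0
```

```bash
python3 - <<'E'
from h import *
go(.555,-.185,.021,-.063)
E
```

```text
yaw 0.005 then d [ 0.0019 -0.0049  0.0139] pos [ 0.5597 -0.1872  0.0349] yang -0.058 tilt [ 0.0016 -0.0007] F [ 0.7  0.7 -0.1] op 0.0676 q6 -0.35 t 12.3
```

Request:
carry_out:
  moves:
    - {"jaw":0.06,"dx":0.0015,"dy":-0.005,"dz":0.014,"yaw":0.004}
    - {"jaw":0.06,"dx":0,"dy":0,"dz":0,"yaw":0}
    - {"jaw":0.05,"dx":0,"dy":0,"dz":0,"yaw":0}
    - {"jaw":0.05,"dx":0,"dy":0,"dz":0,"yaw":0}

```text
t: 12.8
tool_pos: [0.5543, -0.1852, 0.02]
orientation: [2.289, 2.151, 0.0]
force: [0.9, -0.4, -0.7]
opening: 0.0503
gripper_force: 0.3
```

Request:
carry_out:
  grip_force: 20
  moves:
    - {"jaw":0.029,"dx":0,"dy":0,"dz":0,"yaw":0}
    - {"jaw":0.029,"dx":0,"dy":0,"dz":0,"yaw":0}
    - {"jaw":0.029,"dx":0,"dy":0,"dz":0,"yaw":0}
    - {"jaw":0.029,"dx":0,"dy":0,"dz":0,"yaw":0}
    - {"jaw":0.029,"dx":0,"dy":0,"dz":0,"yaw":0}
    - {"jaw":0.029,"dx":0,"dy":0,"dz":0,"yaw":0}

```text
t: 13.55
tool_pos: [0.5555, -0.1852, 0.0203]
orientation: [2.288, 2.15, 0.003]
force: [7.9, -0.9, -4.6]
opening: 0.0312
gripper_force: 20.0
```

```bash
python3 - <<'E'
from h import *
go(.555,-.185,.021,-.063)
s=read_state();print(s["gripper_force"],s["wrist_torque"])
E
```

```text
yaw 0.0009 then d [ 0.0002 -0.0005 -0.0007] pos [ 0.5555 -0.1852  0.0203] yang -0.0621 tilt [ 0.0029 -0.0005] F [ 7.9 -0.9 -4.6] op 0.0312 q6 -0.35 t 13.55
19.964060336351395 [-0.0479658  -1.12714234 -0.12783226]
```

Request:
carry_out:
  moves:
    - {"jaw":0.029,"dx":0,"dy":0.0015,"dz":0,"yaw":0}
    - {"jaw":0.029,"dx":0.001,"dy":0,"dz":0,"yaw":0}
    - {"jaw":0.029,"dx":0.001,"dy":0,"dz":0,"yaw":0}

```text
t: 13.92
tool_pos: [0.5557, -0.185, 0.0202]
orientation: [2.288, 2.15, -0.003]
force: [1.1, -11.3, -1.4]
opening: 0.0312
gripper_force: 19.9
```

Request:
carry_out:
  moves:
    - {"jaw":0.029,"dx":0.001,"dy":0,"dz":0,"yaw":0}
    - {"jaw":0.029,"dx":0.001,"dy":0,"dz":0,"yaw":0}

```text
t: 14.18
tool_pos: [0.5563, -0.1833, 0.0202]
orientation: [2.287, 2.149, -0.002]
force: [2.8, -9.1, -2.5]
opening: 0.0311
gripper_force: 19.9
```

Request:
carry_out:
  moves:
    - {"jaw":0.029,"dx":0.0015,"dy":0,"dz":0,"yaw":0}
    - {"jaw":0.029,"dx":0.0015,"dy":0,"dz":0,"yaw":0}

```text
t: 14.42
tool_pos: [0.5567, -0.1807, 0.0203]
orientation: [2.287, 2.148, -0.002]
force: [3.2, -13.1, -4.3]
opening: 0.0313
gripper_force: 20.0
```

Request:
carry_out:
  moves:
    - {"jaw":0.029,"dx":0.0015,"dy":0,"dz":0,"yaw":0}
    - {"jaw":0.029,"dx":0.0015,"dy":0,"dz":0,"yaw":0}
    - {"jaw":0.029,"dx":0.0015,"dy":0,"dz":0,"yaw":0}
    - {"jaw":0.029,"dx":0.0015,"dy":0,"dz":0,"yaw":0}

```text
t: 14.92
tool_pos: [0.5573, -0.1743, 0.0203]
orientation: [2.287, 2.148, -0.001]
force: [3.7, -9.3, -4.2]
opening: 0.0308
gripper_force: 19.9
```

```bash
python3 - <<'E'
from h import *
a,m=save("scene","s6")
b=np.load("pics/s4.npy")
def corner(im):
    h=cv2.cvtColor(im,cv2.COLOR_RGB2HSV);k=cv2.inRange(h,(7,150,60),(16,255,255));z=k[185:245,275:325];w=np.argwhere(z);return w.min(0)+[185,275],w.max(0)+[185,275],w.mean(0)+[185,275]
print(corner(b),corner(a));go(.555,-.185,.021,-.063)
E
```

```text
(array([185, 275]), array([244, 321]), array([218.44815256, 296.94398093])) (array([185, 283]), array([242, 323]), array([216.1304878 , 300.12804878]))
yaw 0.0005 then d [-0.0112 -0.0016 -0.0007] pos [ 0.5573 -0.174   0.0202] yang -0.0625 tilt [ 0.0022 -0.0027] F [ 4.3 -6.6 -3. ] op 0.0311 q6 -0.33 t 14.975
```

Request:
carry_out:
  moves:
    - {"jaw":0.029,"dx":0.0015,"dy":0.0005,"dz":0,"yaw":0}
    - {"jaw":0.029,"dx":0.0015,"dy":0,"dz":0,"yaw":0}
    - {"jaw":0.029,"dx":0.0015,"dy":0,"dz":0,"yaw":0}
    - {"jaw":0.029,"dx":0.0015,"dy":0,"dz":0,"yaw":0}
    - {"jaw":0.029,"dx":0.0015,"dy":0,"dz":0,"yaw":0}
    - {"jaw":0.029,"dx":0.0015,"dy":0,"dz":0,"yaw":0}
    - {"jaw":0.029,"dx":0.0015,"dy":0,"dz":0,"yaw":0}
    - {"jaw":0.029,"dx":0.0015,"dy":0,"dz":0,"yaw":0}

```text
t: 15.98
tool_pos: [0.5584, -0.1624, 0.0203]
orientation: [2.287, 2.148, -0.001]
force: [3.4, -9.3, -2.7]
opening: 0.031
gripper_force: 19.9
```

```bash
cat >> h.py <<'E'
def edge(f):
    # image column/row of plate lower-right corner in scene and wrist-seen plate shift
    im=np.load(f"pics/{f}.npy");m=np.load(f"pics/{f}_m.npy",allow_pickle=True).item()
    h=cv2.cvtColor(im,cv2.COLOR_RGB2HSV);k=cv2.inRange(h,(7,180,100),(14,255,255));k[:195]=0;k[:,:275]=0;k[245:]=0;k[:,345:]=0
    N,l,s,c=cv2.connectedComponentsWithStats(k);i=1+np.argmax(s[1:,4]);w=np.argwhere(l==i);j=(w[:,1]+w[:,0]).argmax()
    v,u=w[j];print(f,s[i],"BR",u,v,np.round(onz(m,u+.5,v+.5,.065),4),"cen",np.round(c[i],1),np.round(onz(m,*c[i],.105),4))
E
python3 - <<'E'
from h import *
save("scene","s7")
for f in("s4","s6","s7"):edge(f)
go(.555,-.185,.021,-.063)
E
```

```text
s4 [283 198  31  41 452] BR 313 236 [ 0.6146 -0.0766  0.065 ] cen [297.6 219.6] [ 0.57   -0.0811  0.105 ]
s6 [285 196  32  40 489] BR 316 233 [ 0.6151 -0.064   0.065 ] cen [299.4 216.6] [ 0.5676 -0.0701  0.105 ]
s7 [289 195  31  37 441] BR 318 230 [ 0.6135 -0.0526  0.065 ] cen [302.8 214. ] [ 0.5694 -0.0578  0.105 ]
yaw 0.0006 then d [-0.0232 -0.0019 -0.0007] pos [ 0.5584 -0.162   0.0202] yang -0.0624 tilt [ 0.0019 -0.0027] F [ 3.1 -7.3 -2.8] op 0.0309 q6 -0.31 t 16.025
```

Request:
carry_out:
  moves:
    - {"jaw":0.029,"dx":0.0015,"dy":0.0003,"dz":0,"yaw":0}
    - {"jaw":0.029,"dx":0.0015,"dy":0,"dz":0,"yaw":0}
    - {"jaw":0.029,"dx":0.0015,"dy":0,"dz":0,"yaw":0}
    - {"jaw":0.029,"dx":0.0015,"dy":0,"dz":0,"yaw":0}
    - {"jaw":0.029,"dx":0.0015,"dy":0,"dz":0,"yaw":0}
    - {"jaw":0.029,"dx":0.0015,"dy":0,"dz":0,"yaw":0}
    - {"jaw":0.029,"dx":0.0015,"dy":0,"dz":0,"yaw":0}
    - {"jaw":0.029,"dx":0.0015,"dy":0,"dz":0,"yaw":0}

```text
t: 17.02
tool_pos: [0.5592, -0.1508, 0.0202]
orientation: [2.287, 2.148, -0.002]
force: [2.4, -11.7, -2.9]
opening: 0.0311
gripper_force: 20.0
```

Request:
carry_out:
  grip_force: 17
  moves:
    - {"jaw":0.029,"dx":0.0015,"dy":0,"dz":0,"yaw":0}
    - {"jaw":0.029,"dx":0.0015,"dy":0,"dz":0,"yaw":0}
    - {"jaw":0.029,"dx":0.0015,"dy":0,"dz":0,"yaw":0}
    - {"jaw":0.029,"dx":0.0015,"dy":0,"dz":0,"yaw":0}

```text
t: 17.52
tool_pos: [0.5595, -0.1449, 0.0202]
orientation: [2.287, 2.148, -0.002]
force: [1.9, -11.8, -3.7]
opening: 0.031
gripper_force: 17.0
```

```bash
python3 - <<'E'
from h import *
save("scene","s8");edge("s8")
go(.555,-.185,.021,-.063)
E
```

```text
s8 [294 195  30  33 437] BR 323 226 [ 0.6164 -0.0337  0.065 ] cen [307.6 210.8] [ 0.5728 -0.0417  0.105 ]
yaw 0.0003 then d [-0.0406 -0.002  -0.0006] pos [ 0.5596 -0.1446  0.0202] yang -0.0627 tilt [ 0.0014 -0.0034] F [ 3.  -9.9 -2.3] op 0.0311 q6 -0.28 t 17.575
```

Request:
carry_out:
  moves:
    - {"jaw":0.029,"dx":0.0013,"dy":0,"dz":0,"yaw":0}
    - {"jaw":0.029,"dx":0.0013,"dy":0,"dz":0,"yaw":0}
    - {"jaw":0.029,"dx":0.0013,"dy":0,"dz":0,"yaw":0}

```text
t: 17.95
tool_pos: [0.5598, -0.1408, 0.0202]
orientation: [2.287, 2.148, -0.002]
force: [3.0, -10.3, -1.5]
opening: 0.0308
gripper_force: 17.0
```

Request:
carry_out:
  moves:
    - {"jaw":0.029,"dx":0.001,"dy":0,"dz":0,"yaw":0}
    - {"jaw":0.029,"dx":0.001,"dy":0,"dz":0,"yaw":0}

```text
t: 18.2
tool_pos: [0.56, -0.1386, 0.0203]
orientation: [2.287, 2.149, -0.002]
force: [2.0, -9.2, -2.7]
opening: 0.0306
gripper_force: 17.0
```

Request:
carry_out:
  moves:
    - {"jaw":0.029,"dx":0.001,"dy":0,"dz":0,"yaw":0}

```text
t: 18.32
tool_pos: [0.5601, -0.1374, 0.0202]
orientation: [2.287, 2.149, -0.001]
force: [2.9, -8.8, -1.8]
opening: 0.0309
gripper_force: 17.0
```

Request:
carry_out:
  moves:
    - {"jaw":0.029,"dx":0.001,"dy":0,"dz":0,"yaw":0}

```text
t: 18.45
tool_pos: [0.5601, -0.1363, 0.0202]
orientation: [2.287, 2.149, -0.001]
force: [3.7, -8.0, -1.6]
opening: 0.031
gripper_force: 17.0
```

Request:
carry_out:
  moves:
    - {"jaw":0.029,"dx":0.001,"dy":0,"dz":0,"yaw":0}

```text
t: 18.58
tool_pos: [0.5602, -0.1352, 0.0203]
orientation: [2.288, 2.149, -0.001]
force: [3.3, -7.8, -1.7]
opening: 0.0305
gripper_force: 17.0
```

Request:
carry_out:
  moves:
    - {"jaw":0.029,"dx":0.0008,"dy":0,"dz":0,"yaw":0}

```text
t: 18.7
tool_pos: [0.5603, -0.1347, 0.0203]
orientation: [2.287, 2.149, -0.001]
force: [3.5, -10.9, -2.3]
opening: 0.0306
gripper_force: 17.0
```

```bash
python3 - <<'E'
from h import *
a,m=save("scene","s9");edge("s9")
h=cv2.cvtColor(a,cv2.COLOR_RGB2HSV);k=cv2.inRange(h,(0,150,80),(6,255,255))[255:275,262:290];w=np.argwhere(k);print(len(w),w.mean(0)+[255,262] if len(w) else 0)
go(.555,-.185,.021,-.063)
E
```

```text
s9 [296 195  30  30 427] BR 325 224 [ 0.6168 -0.0249  0.065 ] cen [310.1 208.8] [ 0.574  -0.0324  0.105 ]
19 [263.73684211 274.15789474]
yaw 0.0006 then d [-0.0506 -0.0021 -0.0006] pos [ 0.5603 -0.1346  0.0202] yang -0.0624 tilt [ 0.0016 -0.0031] F [ 3.4 -8.8 -2.9] op 0.0309 q6 -0.26 t 18.75
```

```bash
python3 - <<'E'
from h import *
for f in("s4","s8","s9"):
    a=np.load(f"pics/{f}.npy");h=cv2.cvtColor(a,cv2.COLOR_RGB2HSV);w=np.argwhere(cv2.inRange(h,(0,150,80),(6,255,255))[255:275,262:290]);print(f,len(w),w.mean(0)+[255,262] if len(w) else 0,w.min(0) if len(w) else 0,w.max(0) if len(w) else 0)
C=lambda f:cv2.resize(np.load(f"pics/{f}.npy")[150:290,240:370],(380,410),interpolation=2)
cv2.imwrite("pics/v9.png",np.hstack([C("s8"),C("s9")])[:,:,::-1])
E
```

```text
s4 23 [263.95652174 274.91304348] [ 6 11] [11 15]
s8 1 [264. 272.] [ 9 10] [ 9 10]
s9 19 [263.73684211 274.15789474] [ 6 10] [11 14]
```

View pics/v9.png

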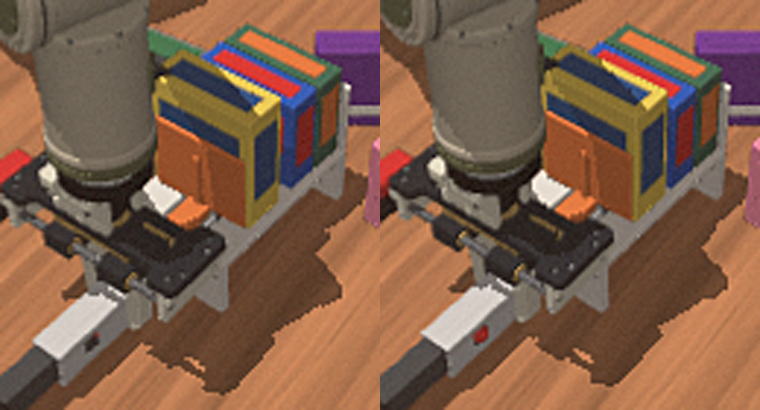

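The right half shows the red button filling the other hole; 1 s earlier the hole was dark. I check how far out it is.

```bash
python3 - <<'E'
from h import *
m=camera_model("scene")
for x in(.0235,.0195,.0155):print(proj(m,(.554+x,-.185,.039)))
a=np.load("pics/s4.npy");b=np.load("pics/s9.npy")
for q in(a,b):
  for v in range(259,270):print(" ".join("%3d/%3d"%tuple(q[v,u,:2]) for u in range(269,281)))
  print()
E
```

```text
[276.2050402  264.64024308]
[274.93752182 263.91305887]
[273.67444355 263.18823044]
218/210 221/211 222/216 225/218 233/225 173/166 123/117 111/104 112/103 113/108 115/106 108/102
221/211 225/219 227/219 236/229 176/170 118/119  84/ 72  76/ 74 108/106 113/107 114/106 113/106
226/216 227/220 211/202 140/135 105/107 100/ 77  95/ 39  91/ 57 108/108 113/111 111/106 112/106
227/217 214/205 134/132 105/107 108/ 80 110/ 44 208/ 51 193/ 48 117/ 64 108/103 113/111 119/113
189/180 125/117 106/103 111/ 76 116/ 44 242/ 70 235/ 66 197/ 50 139/ 39 111/103 117/114 118/111
127/118 107/101 109/110 124/ 64 217/ 51 244/ 75 220/ 63 186/ 51 126/ 34 116/113 119/118 112/ 90
106/100 110/105 111/112 122/ 58 200/ 48 212/ 60 191/ 51 159/ 49 112/ 41 115/113 110/ 91  97/ 66
108/100 113/108 113/114  96/ 69 160/ 48 165/ 41 146/ 41 127/ 34  99/ 75  94/ 68 102/ 70 102/ 67
113/106 120/112 116/111  91/ 88  91/ 73 105/ 63 112/ 69 108/100  99/ 79 106/ 74  95/ 66  99/ 66
116/110 115/108 118/108 120/115 120/119 114/115 109/ 96 100/ 75  99/ 64 100/ 69  98/ 66 101/ 66
116/111 114/104 116/107 113/107 118/115 108/ 94  99/ 71 
[... 396 characters left out ...]
/ 99 115/111 110/103 107/103
227/219 163/159 104/105 107/ 75 139/ 52 134/ 35 144/ 43 135/ 30 116/104 114/110 108/101 113/109
155/146 109/104 106/ 89 132/ 50 145/ 34 142/ 44 166/ 43 134/ 31 111/102 110/109 115/111 106/ 93
 99/ 94 107/103 109/ 91 130/ 53 133/ 35 134/ 41 135/ 32 107/ 53 109/107 110/111 102/ 86  98/ 70
106/ 97 109/102 114/112 100/ 57 126/ 33 125/ 26 110/ 52 105/101 111/114 106/ 86  98/ 65  93/ 58
112/104 114/108 118/112  60/ 56  59/ 56 109/110 111/111 111/113 103/ 83  92/ 60  98/ 63  96/ 63
112/105 116/108 113/106 122/115 115/113 118/115 111/111 104/ 85  98/ 67  96/ 63  96/ 62  99/ 67
110/106 118/111 113/107 114/108 112/108 112/111 103/ 82  97/ 63  97/ 64  93/ 59 100/ 67 100/ 67
```

The button looks only partly out, about 1 px short, with no sunlit dome. I creep on.

Request:
carry_out:
  moves:
    - {"jaw":0.029,"dx":0.0007,"dy":0,"dz":0,"yaw":0}

```text
t: 18.88
tool_pos: [0.5602, -0.1341, 0.0202]
orientation: [2.287, 2.149, -0.002]
force: [1.1, -9.1, -1.7]
opening: 0.0308
gripper_force: 17.0
```

```bash
cat >> h.py <<'E'
def btn(f):
    b,_=save("scene",f);edge(f)
    for v in range(260,269):print(" ".join("%3d/%3d"%tuple(b[v,u,:2]) for u in range(270,280)))
    go(.555,-.185,.021,-.063)
E
python3 -c "
from h import *
btn('s10')"
```

```text
s10 [296 195  30  30 445] BR 325 224 [ 0.6168 -0.0249  0.065 ] cen [310.4 208.9] [ 0.5748 -0.0321  0.105 ]
214/208 218/210 228/220 186/180 121/118  82/ 82  96/ 93 110/110 110/101 110/104
222/213 226/216 161/155 112/112 101/ 89  95/ 45  91/ 58 108/108 115/111 109/101
226/218 162/157 107/108 104/ 96 114/ 49 112/ 30 169/ 41 116/ 62 108/104 112/106
162/154 109/109 111/ 76 127/ 49 122/ 32 205/ 54 202/ 57 133/ 33 106/ 97 111/110
 99/ 96 103/ 86 124/ 47 132/ 36 228/ 65 221/ 59 185/ 49 121/ 25 109/103 112/111
108/102 110/110 124/ 62 129/ 33 197/ 52 190/ 50 158/ 44 111/ 41 109/108 104/ 88
111/107 113/113  97/ 56 120/ 30 155/ 36 143/ 35 126/ 31  88/ 71 101/ 83  92/ 62
115/107 113/110  73/ 70  83/ 65 107/ 69 103/ 60 107/105 104/ 91  96/ 66  96/ 63
111/106 112/107 116/111 119/118 111/112 111/112 104/ 88  94/ 62  96/ 64  94/ 64
yaw 0.0005 then d [-0.0513 -0.002  -0.0006] pos [ 0.5602 -0.1339  0.0202] yang -0.0625 tilt [ 0.0013 -0.0029] F [ 1.9 -9.8 -0.9] op 0.031 q6 -0.26 t 18.925
```

The button now shows the same sunlit dome and extent as at the start, so it has popped out. I ease off, open and retreat.

Request:
carry_out:
  moves:
    - {"jaw":0.029,"dx":-0.0008,"dy":0,"dz":0,"yaw":0}
    - {"jaw":0.07,"dx":0,"dy":0,"dz":0,"yaw":0}
    - {"jaw":0.07,"dx":0,"dy":0,"dz":0,"yaw":0}
    - {"jaw":0.07,"dx":0,"dy":0,"dz":0,"yaw":0}
    - {"jaw":0.07,"dx":0,"dy":0,"dz":0,"yaw":0}
    - {"jaw":0.07,"dx":0,"dy":0,"dz":-0.02,"yaw":0}
    - {"jaw":0.07,"dx":0,"dy":0,"dz":-0.03,"yaw":0}
    - {"jaw":0.07,"dx":0,"dy":0,"dz":-0.04,"yaw":0}

```text
t: 19.92
tool_pos: [0.5592, -0.1326, 0.1114]
orientation: [-2.289, -2.151, 0.001]
force: [0.7, 0.3, 0.2]
opening: 0.07
gripper_force: 0.0
```

Request:
carry_out:
  moves:
    - {"jaw":0.07,"dx":0,"dy":0,"dz":-0.05,"yaw":0}
    - {"jaw":0.07,"dx":0,"dy":0,"dz":-0.05,"yaw":0}
    - {"jaw":0.07,"dx":0,"dy":0,"dz":-0.04,"yaw":0}
    - {"jaw":0.07,"dx":0,"dy":0,"dz":0,"yaw":0}
    - {"jaw":0.07,"dx":0,"dy":0,"dz":0,"yaw":0}

```text
t: 20.55
tool_pos: [0.5595, -0.1327, 0.2503]
orientation: [2.289, 2.151, 0.0]
force: [-0.2, 0.5, -0.3]
opening: 0.07
gripper_force: 0.0
```

```bash
python3 - <<'E'
from h import *
btn('s11');b,_=save("side","d11")
C=cv2.resize(np.load("pics/s11.npy")[130:290,230:390],(400,400),interpolation=2);B=cv2.resize(b[150:290,260:400],(400,400),interpolation=2)
cv2.imwrite("pics/v11.png",np.hstack([C,B])[:,:,::-1])
E
```

```text
s11 [300 195  26  32 226] BR 325 224 [ 0.6168 -0.0249  0.065 ] cen [314.3 210.7] [ 0.5869 -0.0321  0.105 ]
220/211 223/213 230/223 188/181 128/123  93/ 92  95/ 95 111/105 116/108 112/105
227/221 227/219 162/155 113/113 104/ 92 100/ 47  98/ 66 111/107 114/110 117/108
232/224 170/162 114/112 106/ 94 121/ 54 113/ 27 175/ 48 115/ 61 110/105 115/110
158/152 117/115 109/ 75 126/ 48 126/ 33 213/ 61 203/ 51 136/ 36 114/102 115/113
103/ 98 110/ 92 126/ 51 133/ 40 233/ 68 224/ 67 187/ 49 124/ 28 111/108 111/110
104/ 99 112/113 129/ 58 133/ 35 205/ 60 198/ 57 161/ 46 111/ 37 110/106 108/ 89
118/113 117/116 105/ 64 126/ 33 161/ 46 149/ 38 129/ 32  99/ 78 100/ 81  98/ 67
118/109 118/113  69/ 69  82/ 65 108/ 67 107/ 62 110/107 108/ 92  97/ 65  99/ 66
114/109 122/114 121/115 121/118 115/116 108/105 103/ 88 105/ 72  97/ 64 102/ 71
yaw 0.001 then d [-0.0527 -0.0005  0.2281] pos [ 0.5591 -0.1326  0.2492] yang -0.062 tilt [-0.0012  0.0004] F [-0.  -1.5 -1.3] op 0.07 q6 -0.26 t 20.6
```

View pics/v11.png

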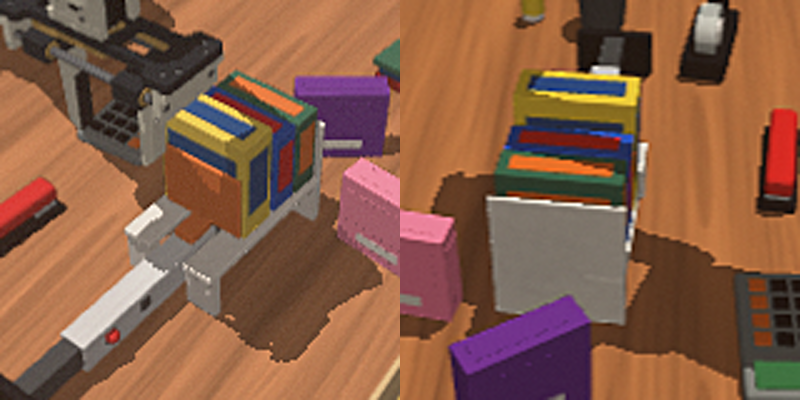

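The button is out through the other hole at crop (112,337). The yellow game stands square in the row, the other games are upright and the arm is clear, so I hand the job in.

```bash
python3 -c "
from plant import close_job
print(close_job())"
```

```text
the job is handed in; nothing more can be done
None
```

I stood the yellow game upright in the gap, slid the bookend until the button popped out through the second hole, and handed the job in at about 20.6 s of robot time; the hand-in returned no verdict.

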